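# Set the extending pan bridge to its length mark and cam it shut

## Task

On the hob stands a steel pan bridge whose spring-loaded leg slides out of its sleeve. Draw the leg out until its red pointer stands over the green band on the scale, with the orange cam lever still open, pause there for a moment, and then, keeping the pointer over the band, squeeze the cam lever fully shut against the leg's grip block. Finish while still holding: keep the block and shut lever pinched between the fingers, pointer over the band; do not let go, never shut the lever away from the mark, and leave the two spice jars and the shaker beside the bridge, and the lighter, where they are.

Things in the scene. Friction and masses are not known exactly. Their poses are not given: they have to be found in the camera images.
- bridge: Fixed pan bridge on the hob. Origin at hob height (z = 0) under the sleeve's mouth; +x is the way the leg slides out, z up. Dark base plate 6 mm thick, x -130 to +185, y -40 to +40 mm; a white scale strip, top at z = 8 mm, runs along x at y = +85 mm. The aluminium sleeve, 58 mm wide, 52 mm high, stands at x -129 to 0.
- leg: Sliding leg; origin in the middle (x, y) of its aluminium grip block, 50 mm above the hob; axes as bridge. The block is 46 mm in x, 24 mm wide in y, z = 15 to 68.5 mm over the hob. Fully in (as at the start) the origin is at x = +51 mm, y = 0 of bridge; it slides out up to 90 mm in +x. Fingers straddle the block across y from above, lever on its -y side.
- lever_end (a point): Middle of the upper free edge of the orange cam lever plate on the block's -y side: 34 mm in x (centred on the block), 7 mm thick, 42 mm long up from its hinge, which runs along x at y = -16.5 mm of leg, 26 mm above the hob. Fully open its outer face reaches y = -43 mm at 62 mm height. Block and shut lever together: 32 mm, y = -20 to +12 mm.
- lever (a joint): Lever angle in rad: 0 = fully shut, upright flat against the block; 0.6 = fully open, leaning outward to -y. Starts between 0.5 and 0.6. A finger closing on it from outside (-y) shuts it with about 12 N at its upper end (10 to 15 N); left between 0.2 and 0.4 it eases back open, below 0.15 it goes shut by itself or nearly.
- pointer (a point): Tip of the leg's red pointer over the scale strip, 27 mm in x and 86 mm in y from leg's origin, 10 mm above the hob; moves with the leg. A spring pulls the leg in with 3 N when in, 4.5 N at full stroke, plus 1 N friction: let go with the lever open, it runs back in. Shut, the cam clamps it, but it still creeps in (about 2 mm/s) if let go.
- mark: Green length band, 10 mm long in x, 21 mm wide in y, painted flat on the scale strip; axes as bridge; origin at the middle of the band, 8 mm above the hob. Somewhere between 40 and 82 mm outward (+x) of where the pointer starts. It cannot be moved.
- salt: Salt shaker, clear with a grey cap, 44 mm across, 90 mm high, standing on the hob beyond the bridge; leave alone. Origin under its centre.
- spice_green: Spice jar with red cap and green label, 45 mm across, 106 mm high, standing on the hob beyond the bridge; leave alone. Origin under its centre.
- spice_plain: Spice jar with red cap and dark label, 45 mm across, 106 mm high, standing on the hob beyond the bridge; leave alone. Origin under its centre.
- gas_lighter: Red stick gas lighter, 245 mm long, lying on the table left of the hob; leave alone. Origin under its centre.
- plate (a point): Centre of the inner face of the leg's end plate, 50 mm above the hob, 23 mm in +x from leg's origin. The plate is aluminium, 8 mm thick, stands across the slide, 120 mm wide (y -60 to +60 mm), z = 11 to 72 mm with a black pad on top. Fingers standing open beside the block can press on this face in +x to draw the leg out.

How it is judged:
On the way, in this order (a step that is already met when the one before it is completed fails the run):
1. the leg is drawn out so that the pointer stands over the green band (within 5 mm of its middle) for 0.3 s, the lever still open (over 0.3 rad) (x of pointer in the frame of mark between -0.005 and 0.005 m and value of joint lever above 0.3 rad), for 0.3 s.
2. the lever is shut (under 0.08 rad) with the pointer over the band, block and lever pinched between the fingers (x of pointer in the frame of mark between -0.005 and 0.005 m and value of joint lever below 0.08 rad and contact force between the fingers and leg_c0 above 3 N and contact force between the fingers and lever_c0 above 3 N), for 0.3 s.
At the end, for the whole second after the job is handed in: The pointer stands over the green band (within 5 mm of its middle), the lever is fully shut (under 0.08 rad), and the fingers still pinch block and lever together (over 3 N on each, the gripper centred within 30 mm of the block) (all of step 2 and horizontal distance between the grasp point and leg below 0.03 m); the arm keeps its last pose, push and grip.
It fails at once if the lever is shut (under 0.15 rad) while the pointer is more than 9 mm from the middle of the band (value of joint lever below 0.15 rad and not (x of pointer in the frame of mark between -0.009 and 0.009 m)).
It fails at once if a spice jar, the shaker or the lighter is moved more than 20 mm (distance of any of salt, spice_green, spice_plain, gas_lighter from where it was at the start of the episode above 0.02 m).
It also fails if it takes over 32 s, if anything falls off the work surface, if the arm or the gripper's body presses on something with over 40 N, if the wrist force passes 120 N, or if a joint passes its speed limit or range.

## Robot

A 7-joint arm with a two-finger parallel gripper is mounted at the origin on a cart in front of the work surface, level with it; the furniture and walls round the work are solid. World frame = base frame: x ahead of the robot, y to its left, z up, the work surface at z = 0. Lengths are in m, angles in rad, forces in N, time in s.
With the tool pointing down it reaches from about 0.4 to 0.85 m from the base axis. Payload 4.5 kg.
Tool frame: the origin (TCP) lies at the very end of the fingers, on their centre line; the grasp point (between the pads) lies 19 mm behind it; z points along the fingers, y is the line along which they close (so a half turn about z gives the same grasp; the last joint's range is limited). The gripper opens to 88 mm and grips with 3 to 60 N. Pads are 18 mm wide; open, the fingers measure 123 mm over their backs; the gripper's body (75 mm by 187 mm) begins 45 mm behind the grasp point.
Start: joints at [-1.292, 0.689, -0.195, 1.565, 0.157, 0.902, -0.215], TCP at [0.151, 0.606, 0.239] pointing down, gripper open.
Joint ranges: [-3.01, 3.01], [-0.46, 2.08], [-1.47, 1.51], [0.13, 2.56], [-1, 4.14], [0.04, 2.09], [-2.66, 2.66]. Speed limits (rad/s): [2.57, 2.57, 3.14, 3.14, 3.14, 3.14, 3.14].

## Interface

Orientations are given as a unit quaternion [x, y, z, w].
In Python, from plant import r, optics gives the robot as it stands.
- The arm moves only by the tool servo_tool, never from a script. Its arguments are lists of equal length, an entry for each row: "translation": the shift along the tool's x, y, z in m, a list of three; "turn": the turn, a rotation vector about the tool's x, y, z in rad, a list of three. In form: {"translation": [[dx, dy, dz], ...], "turn": [[rx, ry, rz], ...]}. A call has 1 to 10 rows; each row shifts and turns the commanded pose from where the row before left it, along the tool's axes as they then stand; what a row does not reach is not made up. A row lasts 1/8 s, in which the tool goes at most 62.5 mm and 10.7 degrees, less where a joint would pass 70% of its speed; a pose out of reach is approached as far as the arm can. A call is refused whole if a number of a shift passes 0.0625 or a number of a turn 0.188, either way. A call with a gripper value outside its range is refused whole. "grip" is the opening, from 0 (shut) to 1 (fully open), set as the call begins (left out, the last holds). The fingers move at their own pace and stop on an object; "grip_force" is the grip in N (left out, the last holds). Time passes only in rows, so rows that do not move let the fingers close. It gives the time, the measured TCP pose, the force, the opening and the grip force at its end, in the units of the state.
- r.get_state(): the state, without advancing time (a new reading comes with each control period).
- optics.snapshot(name): name is "scene" or "top" or "wrist"; returns a dict with "img" (400x640x3 uint8, red, green, blue), "z_map" (400x640 float32, m along the optical axis (not along the pixel's ray), 0 where there is no reading), "mtx" (3x3 intrinsics, pixels), "R" (3x3) and "t" (3): a world point X has camera coordinates R X + t. Camera axes: x right, y down, z forward; pixel columns grow to the right and rows downward; lengths in m; the calibration is good to about 2 mm. A picture is of the moment at which its call begins.
- r.finish_job(): hands the job in; it is judged then, once.
The state is a dict: "clock": time; "q": joint angles; "qd": joint speeds; "joint_torque": joint torques, N m; "tool_pos": TCP position; "eef_rot": TCP orientation; "contact_force": force on the tool from outside, world axes, zero at the start; "moment": the same for the moment, N m; "opening": opening from 0.0 (shut) to 1.0 (fully open); "finger_force": force on a finger pad.
Only numpy, scipy, OpenCV 4.12 (cv2) and the standard library are available. Lean on these libraries where they do the work, as an engineer would, in place of code of your own. Each camera call takes 0.05 s, during which the arm holds its last target. There are 200 camera calls.

## Working session

There is one attempt and no reset: what is moved stays moved. The work goes in short steps, Python scripts to look and compute and a tool call to move; the robot and the scene stay as the last step left them, time stands still between calls to the robot, and variables do not carry over. Pictures are saved under pics/ and viewed, at most 10 in all, crops included, and the job is handed in when it is done.

Besides the shell and the picture viewer there is one more tool, called by a JSON object that holds its "name" and its "arguments". servo_tool: Moves the arm, as the interface text tells. Its arguments: {"type":"object","properties":{"translation":{"type":"array"},"turn":{"type":"array"},"grip":{"type":"number"},"grip_force":{"type":"number"}},"required":["translation","turn"]}

```bash
mkdir -p pics; cat > h.py <<'E'
import numpy as np, cv2
from plant import r, optics
def save(s,n): cv2.imwrite('pics/'+n+'.png', s['img'][:,:,::-1])
def pts(s):
    "world xyz for each pixel from depth"
    z=s['z_map'];v,u=np.mgrid[:z.shape[0],:z.shape[1]]
    K=s['mtx'];c=np.stack([(u-K[0,2])/K[0,0]*z,(v-K[1,2])/K[1,1]*z,z],-1)
    return (c-s['t'])@s['R']
def ray(s,u,v,h):
    d=s['R'].T@np.linalg.solve(s['mtx'],[u,v,1.]);o=-s['R'].T@s['t']
    return o+d*(h-o[2])/d[2]
E
python3 - <<'E'
from h import *
s=optics.snapshot('top');save(s,'top0');np.savez('top0.npz',**s)
w=optics.snapshot('scene');save(w,'scene0');np.savez('scene0.npz',**w)
st=r.get_state();print(st['clock'],st['tool_pos'],st['eef_rot'],st['opening'],-s['R'].T@s['t'],-w['R'].T@w['t'])
E
```

```text
0.1 [0.15137793 0.60580867 0.23798462] [ 1.22031176e-01  9.92525926e-01 -8.22743719e-04 -3.12379868e-05] 0.9983030412055224 [ 0.5223778  -0.17124389  1.00503466] [0.23101858 0.45844823 0.78205833]
```

View pics/top0.png

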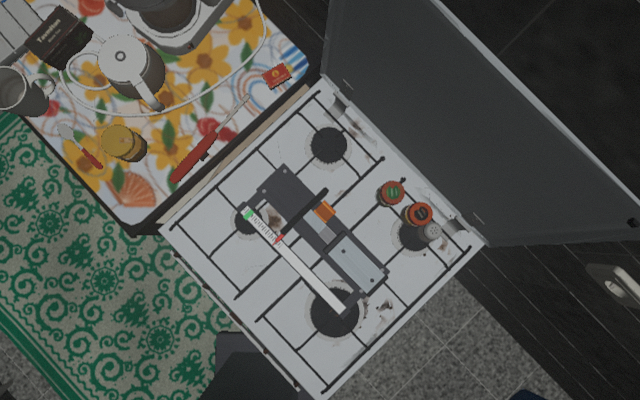

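View pics/scene0.png

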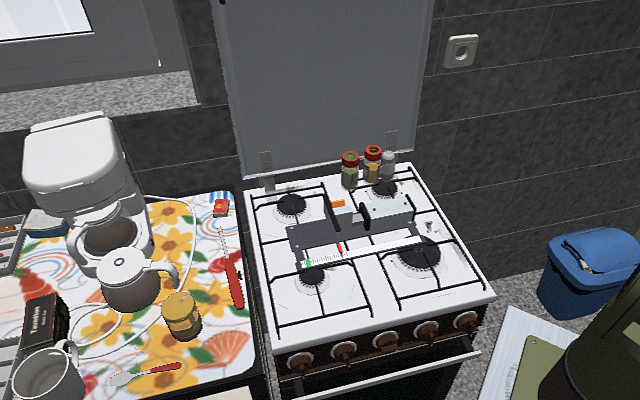

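The top view shows the sleeve at (358,262), the orange lever at (324,211), the end plate's black pad at about (303,212), the red pointer at (279,239) and the green band at (247,213). The jars and shaker are at (390,190), (418,213) and (432,232).

```bash
cat > m.py <<'E'
from h import *
def masks(s):
    hsv=cv2.cvtColor(s['img'],cv2.COLOR_RGB2HSV);H,S,V=[hsv[...,i].astype(int) for i in range(3)]
    return dict(red=((H<8)|(H>172))&(S>150)&(V>90),green=(H>45)&(H<80)&(S>150)&(V>90),orange=(H>8)&(H<18)&(S>150)&(V>120))
def big(m,box):
    k=np.zeros(m.shape,bool);k[box[1]:box[3],box[0]:box[2]]=1
    n,l,st,c=cv2.connectedComponentsWithStats((m&k).astype(np.uint8))
    i=1+np.argmax(st[1:,4]);return l==i,c[i],st[i]
E
python3 - <<'E'
from m import *
s=dict(np.load('top0.npz'));M=masks(s);P=pts(s)
for n,box in dict(red=(265,225,295,255),green=(235,200,262,228),orange=(305,195,345,230)).items():
    m,c,st=big(M[n],box);print(n,c,st,np.median(P[m],0),P[m].min(0),P[m].max(0),ray(s,*c,.01))
g=ray(s,*big(M['green'],(235,200,262,228))[1],.008);p=ray(s,*big(M['red'],(265,225,295,255))[1],.01)
# sleeve top: z~.052, cluster
k=np.zeros(P.shape[:2],bool);k[225:305,320:395]=1
m=k&(abs(P[...,2]-.052)<.006);q=P[m][:,:2].astype(np.float32);print('sleeve',m.sum(),cv2.minAreaRect(q),np.median(P[m],0))
k[:]=0;k[180:245,275:330]=1;m=k&(P[...,2]>.06);q=P[m].astype(np.float32);print('pad',m.sum(),cv2.minAreaRect(q[:,:2].copy()),np.median(q,0))
# scale strip white
im=s['img'].astype(int);w=(im.min(2)>200);k[:]=0;k[200:320,240:355]=1
m=k&w&(abs(P[...,2]-.008)<.004);print('strip',m.sum(),cv2.fitLine(P[m][:,:2].astype(np.float32),cv2.DIST_HUBER,0,.01,.01).ravel())
print('hob z',np.median(P[190:200,190:200,2]))
for n,(u,v) in dict(a=(390,190),b=(419,213),c=(433,231)).items(): print(n,P[v,u])
cv2.imwrite('pics/crop0.png',cv2.resize(s['img'][170:310,230:400,::-1],None,fx=4,fy=4,interpolation=cv2.INTER_CUBIC))
E
```

```text
red [278.9047619  237.76190476] [276 235   8   7  21] [ 0.51753235 -0.09429207  0.02056128] [ 0.51134337 -0.17124389 -0.0381908 ] [ 0.52372338 -0.08851815  1.00503466] [ 0.51791575 -0.09331902  0.01      ]Traceback (most recent call last):
  File "<stdin>", line 4, in <module>
  File "m.py", line 8, in big
    i=1+np.argmax(st[1:,4]);return l==i,c[i],st[i]
        ~~~~~~~~~^^^^^^^^^^
    return _wrapfunc(a, 'argmax', axis=axis, out=out, **kwds)
    return bound(*args, **kwds)
ValueError: attempt to get argmax of an empty sequence
```

```bash
sed -i 's/(H>45)&(H<80)&(S>150)&(V>90)/(H>45)\&(H<90)\&(S>110)\&(V>80)/' m.py
python3 - <<'E'
from m import *
s=dict(np.load('top0.npz'));cv2.imwrite('pics/crop0.png',cv2.resize(s['img'][170:310,230:400,::-1],None,fx=4,fy=4,interpolation=cv2.INTER_CUBIC))
M=masks(s);P=pts(s);P[s['z_map']==0]=np.nan
print(cv2.cvtColor(s['img'],cv2.COLOR_RGB2HSV)[213,243:252])
for n,box in dict(green=(235,200,262,228),orange=(305,195,345,230)).items():
    try:m,c,st=big(M[n],box);print(n,c,st,np.nanmedian(P[m],0),np.nanmin(P[m],0),np.nanmax(P[m],0),ray(s,*c,.008))
    except ValueError: print(n,'none')
k=np.zeros(P.shape[:2],bool);k[225:305,320:395]=1
m=k&(abs(P[...,2]-.052)<.006);q=P[m][:,:2].astype(np.float32);print('sleeve',m.sum(),cv2.minAreaRect(q),np.median(P[m],0))
k[:]=0;k[180:245,275:330]=1;m=k&(P[...,2]>.06);q=P[m].astype(np.float32);print('pad',m.sum(),cv2.minAreaRect(q[:,:2].copy()),np.median(q,0))
im=s['img'].astype(int);w=(im.min(2)>170);k[:]=0;k[225:320,270:345]=1
m=k&w&(abs(P[...,2]-.008)<.004);print('strip',m.sum(),cv2.fitLine(P[m][:,:2].astype(np.float32),cv2.DIST_HUBER,0,.01,.01).ravel())
print('hob z',np.nanmedian(P[190:200,190:200,2]))
for n,(u,v) in dict(a=(390,190),b=(419,213),c=(433,231)).items(): print(n,P[v,u])
E
```

```text
[[ 90   1 189]
 [150   3 176]
 [ 72  26 167]
 [ 68  64 174]
 [ 68 117 172]
 [ 68 134 170]
 [ 68 130 171]
 [ 68 127 169]
 [ 69 133 171]]
green [247.8372093  214.37209302] [243 210  10  10  43] [ 0.56478846 -0.02835937  0.00986709] [ 0.55467612 -0.03640855 -0.01535008] [ 0.57341705 -0.01457163  0.01431944] [ 0.56425172 -0.02787824  0.008     ]
orange [324.4092827  211.24472574] [314 201  22  22 237] [ 0.57252643 -0.18436227  0.05073556] [ 0.55168203 -0.20511026  0.03063696] [ 0.59185399 -0.16382518  0.06624948] [ 0.57453525 -0.18507321  0.008     ]
sleeve 913 ((0.47277867794036865, -0.2476177215576172), (0.12824897468090057, 0.05692940950393677), 46.533287048339844) [ 0.47671942 -0.24283315  0.04775227]
pad 731 ((0.5569353699684143, -0.160345196723938), (0.056680649518966675, 0.12129739671945572), 45.81913375854492) [ 0.56076336 -0.15971734  0.07062964]
strip 785 [ 0.6965108   0.7175463   0.44142792 -0.15645078]
hob z -0.027919035582167042
a [ 0.61174799 -0.3046787   0.10930634]
b [ 0.57051022 -0.35993883  0.10484476]
c [ 0.53798297 -0.39026053  0.087945  ]
```

View pics/crop0.png

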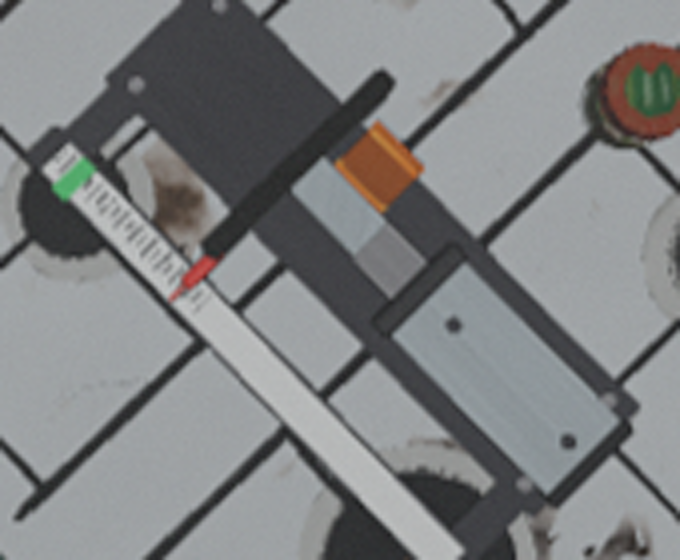

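The crop confirms the geometry, with the green band about 79 mm out from the pointer. Next I plan the transfer.

```bash
cat >> h.py <<'E'
from scipy.spatial.transform import Rotation as R_
TH=np.deg2rad(45.86);X=np.array([np.cos(TH),np.sin(TH),0]);Y=np.array([-X[1],X[0],0]);MOUTH=np.array([.5177,-.2013,0])
def B(p): d=np.asarray(p)-MOUTH;return np.array([d@X,d@Y,d[2]])
def W(x,y,z): return MOUTH+x*X+y*Y+np.array([0,0,z])
# goal orientation: tool z down, tool y along -Y
GOAL=R_.from_matrix(np.c_[np.cross(-Y,[0,0,-1]),-Y,[0,0,-1]])
def err(st,tgt):
    "remaining shift and turn in tool axes, as if turned to GOAL for the shift"
    q=R_.from_quat(st['eef_rot']);return GOAL.inv().apply(np.array(tgt)-st['tool_pos']),(q.inv()*GOAL).as_rotvec(),q.inv().apply(np.array(tgt)-st['tool_pos'])
E
python3 - <<'E'
from h import *
st=r.get_state();tgt=W(.055,-.005,.2)
print(st['q'],tgt,err(st,tgt))
print('toolx in bridge', GOAL.apply([1,0,0])@X)
p0=st['tool_pos'];a0=np.arctan2(p0[1],p0[0]);a1=np.arctan2(tgt[1],tgt[0]);n=20
s=dict(np.load('top0.npz'));P=pts(s)[s['z_map']>0]
s=dict(np.load('scene0.npz'));P=np.r_[P,pts(s)[s['z_map']>0]]
q=R_.from_quat(st['eef_rot']);rv=(q.inv()*GOAL).as_rotvec()
prev=p0
for i in range(1,n+1):
    f=i/n;a=a0+(a1-a0)*f;rad=np.hypot(*p0[:2])*(1-f)+np.hypot(*tgt[:2])*f
    if i==1: prev=p0
    p=np.array([rad*np.cos(a),rad*np.sin(a),p0[2]+(tgt[2]-p0[2])*f])
    qq=q*R_.from_rotvec(rv*(i-1)/n)
    near=np.hypot(*(P[:,:2]-p[:2]).T)<.10
    print(i,qq.inv().apply(p-prev).round(4),p.round(3),'h',np.percentile(P[near,2],99.5).round(3) if near.any() else None);prev=p
print(rv/n)
E
```

```text
[-1.29221326  0.68990837 -0.19451904  1.56624166  0.15732722  0.90248285
 -0.21508181] [ 0.55959097 -0.16531185  0.2       ] (array([-0.26910188,  0.82996923,  0.03798462]), array([-8.45122767e-04,  1.80378614e-03,  2.09651182e+00]), array([-0.58284477, -0.64920593,  0.03913079]))
toolx in bridge 1.0
1 [-0.0501 -0.0041  0.0019] [0.199 0.59  0.236] h -0.848
2 [-0.0501 -0.0029  0.0019] [0.245 0.57  0.234] h -0.847
3 [-0.05   -0.0017  0.0019] [0.289 0.546 0.232] h -0.847
4 [-0.0498 -0.0004  0.0019] [0.331 0.52  0.23 ] h -0.846
5 [-0.0496  0.0007  0.0019] [0.371 0.49  0.228] h -0.846
6 [-0.0494  0.0019  0.0019] [0.408 0.457 0.227] h -0.847
7 [-0.0492  0.0031  0.0019] [0.442 0.421 0.225] h -0.847
8 [-0.049   0.0043  0.0019] [0.473 0.383 0.223] h -0.847
9 [-0.0487  0.0054  0.0019] [0.5   0.342 0.221] h -0.012
10 [-0.0484  0.0066  0.0019] [0.524 0.3   0.219] h -0.009
11 [-0.048   0.0077  0.0019] [0.545 0.256 0.217] h -0.009
12 [-0.0477  0.0088  0.0019] [0.562 0.21  0.215] h -0.009
13 [-0.0473  0.0099  0.0019] [0.575 0.164 0.213] h 0.008
14 [-0.0469  0.011   0.0019] [0.584 0.116 0.211] h 0.009
15 [-0.0464  0.0121  0.0019] [0.59  0.069 0.209] h 0.01
16 [-0.046   0.0132  0.0019] [0.591 0.021 0.208] h 0.011
17 [-0.0455  0.0142  0.0019] [ 0.589 -0.027  0.206] h 0.07
18 [-0.045   0.0153  0.0019] [ 0.583 -0.074  0.204] h 0.074
19 [-0.0445  0.0163  0.0019] [ 0.573 -0.12   0.202] h 0.074
20 [-0.0439  0.0173  0.0019] [ 0.56  -0.165  0.2  ] h 0.074
[-4.22561383e-05  9.01893070e-05  1.04825591e-01]
```

{"name": "servo_tool", "arguments": {"translation": [[-0.05,-0.004,0.002],[-0.05,-0.003,0.002],[-0.05,-0.002,0.002],[-0.05,0,0.002],[-0.05,0.001,0.002],[-0.049,0.002,0.002],[-0.049,0.003,0.002],[-0.049,0.004,0.002],[-0.049,0.005,0.002],[-0.048,0.007,0.002]], "turn": [[0,0,0.105],[0,0,0.105],[0,0,0.105],[0,0,0.105],[0,0,0.105],[0,0,0.105],[0,0,0.105],[0,0,0.105],[0,0,0.105],[0,0,0.105]], "grip": 1}}

```text
clock: 1.35
tool_pos: [0.5246, 0.2988, 0.2183]
eef_rot: [0.605, 0.797, -0.0, -0.0]
contact_force: [0.6, 0.4, -0.1]
opening: 1.002
finger_force: 0.0
```

{"name": "servo_tool", "arguments": {"translation": [[-0.048,0.008,0.002],[-0.048,0.009,0.002],[-0.047,0.01,0.002],[-0.047,0.011,0.002],[-0.046,0.012,0.002],[-0.046,0.013,0.002],[-0.045,0.014,0.002],[-0.045,0.015,0.002],[-0.044,0.016,0.002],[-0.044,0.017,0.002]], "turn": [[0,0,0.105],[0,0,0.105],[0,0,0.105],[0,0,0.105],[0,0,0.105],[0,0,0.105],[0,0,0.105],[0,0,0.105],[0,0,0.105],[0,0,0.105]]}}

```text
clock: 2.6
tool_pos: [0.5572, -0.1643, 0.1983]
eef_rot: [0.922, 0.386, -0.0, -0.0]
contact_force: [0.2, 0.0, 0.2]
opening: 0.997
finger_force: 0.0
```

```bash
python3 - <<'E'
from h import *
w=optics.snapshot('wrist');save(w,'wrist1');np.savez('wrist1.npz',**w)
st=r.get_state();print(st['clock'],st['q'],st['tool_pos'],B(st['tool_pos']),err(st,W(.055,-.005,.2)),st['contact_force'])
E
```

```text
2.65 [ 0.06021293  0.69683972  0.27600658  1.76108005 -0.25746701  0.72001297
 -0.32068019] [ 0.55362627 -0.17310465  0.19853029] [ 0.04525367 -0.0061465   0.19853029] (array([ 0.00974633, -0.0011465 , -0.00146971]), array([ 0.00271737,  0.00661408, -0.01996294]), array([ 0.00971159, -0.00133664, -0.00153743])) [-1.74211418 -5.16311175  0.74646999]
```

View pics/wrist1.png

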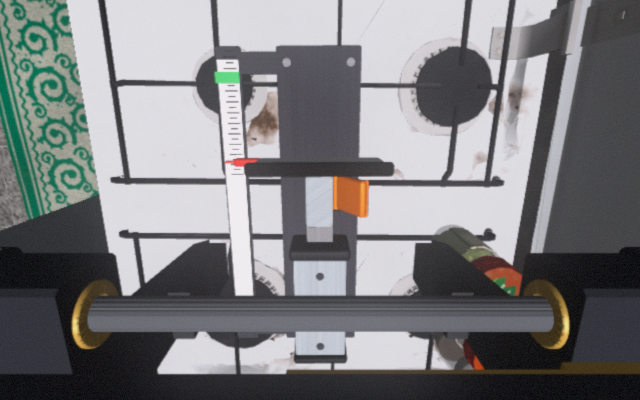

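The wrist view shows the red pointer tip at (228,162), the green band at (227,77), the plate pad across (245–392,168) and the orange lever at (350,195). I let the arm settle and re-measure.

{"name": "servo_tool", "arguments": {"translation": [[0,0,0],[0,0,0],[0,0,0]], "turn": [[0,0,0],[0,0,0],[0,0,0]]}}

```text
clock: 3.02
tool_pos: [0.5581, -0.1611, 0.1985]
eef_rot: [0.921, 0.389, 0.0, -0.001]
contact_force: [0.1, 0.2, 0.3]
opening: 0.998
finger_force: 0.0
```

```bash
python3 - <<'E'
from m import *
s=optics.snapshot('wrist');M=masks(s);P=pts(s);P[s['z_map']==0]=np.nan
st=r.get_state();print(st['clock'],B(st['tool_pos']),err(st,W(.055,-.005,.2)),st['contact_force'])
for n,box,h in (('red',(215,140,262,185),.01),('green',(205,60,250,95),.008),('orange',(320,160,385,230),.05)):
    m,c,t=big(M[n],box);print(n,c,t,B(ray(s,*c,h)),(P[m]-MOUTH)@np.c_[X,Y].__array__() [[0,1,2]] .mean(0) if 0 else B(np.nanmedian(P[m],0)))
    q=np.array([B(p) for p in P[m]]);print(np.nanpercentile(q,[3,97],axis=0))
q=(P-MOUTH)@np.c_[X,Y,[0,0,1]]
for n,k in (('block',(abs(q[...,2]-.0685)<.003)&(abs(q[...,1])<.015)&(q[...,0]>.02)&(q[...,0]<.072)),('sleeve',(abs(q[...,2]-.052)<.004)&(abs(q[...,1])<.05)&(q[...,0]<.02)),('pad',(q[...,2]>.069)&(q[...,2]<.08)&(abs(q[...,1])<.08)&(q[...,0]>.072)&(q[...,0]<.095))):
    print(n,k.sum(),np.percentile(q[k],[2,50,98],axis=0) if k.sum() else '')
E
```

```text
3.075 [ 0.05677072 -0.00117677  0.19858982] (array([-0.00177072,  0.00382323, -0.00141018]), array([-0.00053146, -0.00071607, -0.0009746 ]), array([-0.00176598,  0.0038242 , -0.00141348])) [-0.1203891   0.48206543  0.33317491]
red [245.3853211  164.16513761] [236 162  23   7 109] [0.07449119 0.07392542 0.01      ] [0.07568127 0.07255087 0.01908164]
[[0.07288859 0.06137092 0.01767103]
 [0.07795279 0.08012634 0.02032331]]
green [229.05691057  79.55691057] [217  75  25  11 246] [0.1541235  0.08505194 0.008     ] [0.15409959 0.0850505  0.00826081]
[[0.15010393 0.07391067 0.00640196]
 [0.15822058 0.09562238 0.0096804 ]]
orange [352.33533964 198.8650043 ] [ 335  180   36   40 1163] [ 0.04891324 -0.02970203  0.05      ] [ 0.04854086 -0.02951279  0.05003818]
[[ 0.03329646 -0.04263982  0.03062028]
 [ 0.06341961 -0.01586173  0.06139847]]
block 1405 [[ 0.02691896 -0.0125287   0.06600931]
 [ 0.0496401  -0.00138083  0.06768409]
 [ 0.07113796  0.00983714  0.07049542]]
sleeve 965 [[-0.13066946 -0.02797002  0.04813375]
 [-0.01015119 -0.00143758  0.05046019]
 [-0.00334635  0.02568272  0.05233178]]
pad 1691 [[ 0.07211937 -0.05978046  0.06932472]
 [ 0.07696687 -0.00136621  0.07102613]
 [ 0.08108924  0.05685434  0.07253334]]
```

```bash
sed -i 's/^def B/MOUTH=MOUTH-.0017*X-.0014*Y\ndef B/' h.py; python3 -c "
from h import *
st=r.get_state();print(err(st,W(.056,-.005,.038)))"
```

```text
(array([-0.00247072,  0.00522323,  0.16058982]), array([-0.00053146, -0.00071607, -0.0009746 ]), array([-0.00258058,  0.00531103,  0.16058521]))
```

{"name": "servo_tool", "arguments": {"translation": [[-0.002,0.003,0.02],[0,0.002,0.02],[0,0,0.02],[0,0,0.02],[0,0,0.02],[0,0,0.02],[0,0,0.02],[0,0,0.02],[0,0,0],[0,0,0]], "turn": [[0,0,0],[0,0,0],[0,0,0],[0,0,0],[0,0,0],[0,0,0],[0,0,0],[0,0,0],[0,0,0],[0,0,0]]}}

```text
clock: 4.32
tool_pos: [0.5602, -0.1679, 0.0391]
eef_rot: [0.922, 0.388, 0.0, 0.0]
contact_force: [-0.1, 0.6, 0.1]
opening: 0.997
finger_force: 0.0
```

```bash
python3 - <<'E'
from h import *
s=optics.snapshot('wrist');save(s,'wrist2')
s=optics.snapshot('top');save(s,'top2')
st=r.get_state();print(st['clock'],B(st['tool_pos']),err(st,W(.056,-.005,.038)),st['contact_force'])
E
```

```text
4.425 [ 0.05529691 -0.00606484  0.03948118] (array([ 0.00070309, -0.00106484,  0.00148118]), array([ 0.00132025, -0.00072378, -0.00350422]), array([ 0.00069828, -0.00106925,  0.00148028])) [-0.39186718  0.54158535 -0.08499478]
```

View pics/wrist2.png

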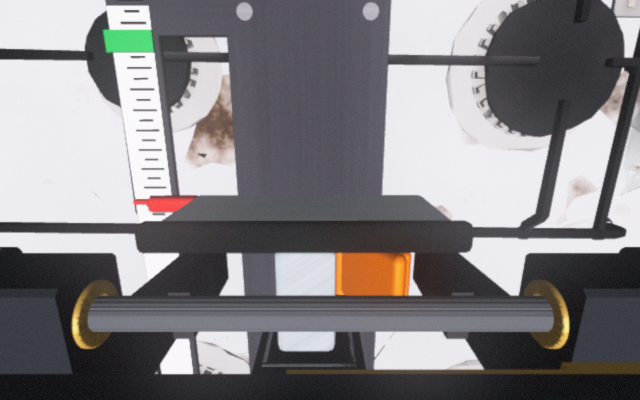

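The fingers straddle the block and the open lever, behind the plate at row 235. The pointer tip is at (135,202) and the band at (129,41). Next I draw the leg out.

{"name": "servo_tool", "arguments": {"translation": [[0.01,0,0.001],[0.01,0,0],[0.01,0,0],[0.01,0,0],[0.01,0,0],[0.01,0,0],[0.01,0,0],[0.005,0,0],[0,0,0],[0,0,0]], "turn": [[0,0,0],[0,0,0],[0,0,0],[0,0,0],[0,0,0],[0,0,0],[0,0,0],[0,0,0],[0,0,0],[0,0,0]]}}

```text
clock: 5.68
tool_pos: [0.6124, -0.1142, 0.0376]
eef_rot: [0.922, 0.388, 0.0, 0.0]
contact_force: [0.2, -3.1, 1.4]
opening: 1.002
finger_force: 1.6
```

```bash
cat > look.py <<'E'
from m import *
import sys
st=r.get_state();print(st['clock'],'tool',B(st['tool_pos']).round(4),'rot',err(st,[0,0,0])[1].round(3),'F',(st['contact_force']@np.c_[X,Y,[0,0,1]]).round(1),st['opening'],st['finger_force'])
s=optics.snapshot('wrist');M=masks(s);P=pts(s);P[s['z_map']==0]=np.nan
if len(sys.argv)>1: save(s,sys.argv[1])
for n in ('red','green'):
    try:
        m,c,t=big(M[n],(60,0,210,250))
        q=np.array([B(p) for p in P[m]]);print(n,c,t,np.nanpercentile(q,[3,50,97],axis=0).round(4).tolist())
        if n=='red':
            v,u=np.nonzero(m);i=u.argmin();tv=v[u==u[i]].mean();print('tip px',u[i],tv,B(ray(s,u[i],tv,.01)).round(4))
        else: print('band',B(ray(s,*c,.008)).round(4))
    except ValueError: print(n,'none')
E
python3 look.py wrist3
```

```text
5.675 tool [ 0.1301 -0.0059  0.0376] rot [ 0.    -0.    -0.004] F [-2.1 -2.3  1.4] 1.0021931616173978 1.6028006561100483
red [165.79054054 215.7652027 ] [133 209  62  16 592] [[0.1426, 0.0611, 0.0123], [0.1463, 0.0732, 0.0187], [0.149, 0.0904, 0.0201]]
tip px 133 214.0 [0.1448 0.0949 0.01  ]
green [147.64768212 192.99470199] [125 184  46  19 755] [[0.1514, 0.0752, 0.0071], [0.1559, 0.0864, 0.0083], [0.1603, 0.0973, 0.0094]]
band [0.1559 0.0865 0.008 ]
```

View pics/wrist3.png

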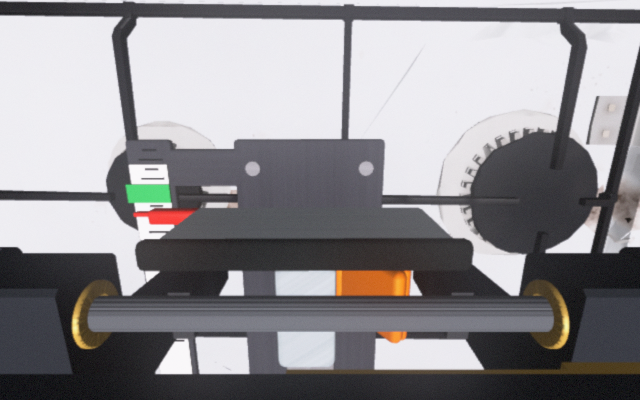

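The pointer at (133,214) is about 10 mm short of the band at (148,193).

{"name": "servo_tool", "arguments": {"translation": [[0.005,0,0],[0.005,0,0],[0,0,0],[0,0,0]], "turn": [[0,0,0],[0,0,0],[0,0,0],[0,0,0]]}}

```text
clock: 6.22
tool_pos: [0.6191, -0.1072, 0.0376]
eef_rot: [0.922, 0.388, 0.0, -0.0]
contact_force: [-1.9, -3.7, 0.6]
opening: 0.999
finger_force: 1.7
```

```bash
python3 look.py wrist4; python3 -c "
import cv2;i=cv2.imread('pics/wrist4.png');cv2.imwrite('pics/c4.png',cv2.resize(i[130:350,90:460],None,fx=2,fy=2))"
```

```text
6.225 tool [ 0.1399 -0.0059  0.0376] rot [ 0.    -0.    -0.004] F [-4.  -1.2  0.6] 0.9991411893791665 1.685672365128994
red [165.13643927 215.78868552] [134 210  61  15 601] [[0.1523, 0.0613, 0.0123], [0.156, 0.0734, 0.0187], [0.1588, 0.0908, 0.02]]
tip px 134 214.0 [0.1545 0.0944 0.01  ]
green [145.15294118 207.36764706] [128 202  44  18 340] [[0.151, 0.0757, 0.0068], [0.1583, 0.0902, 0.0082], [0.1603, 0.0978, 0.0094]]
band [0.1576 0.089  0.008 ]
```

View pics/c4.png

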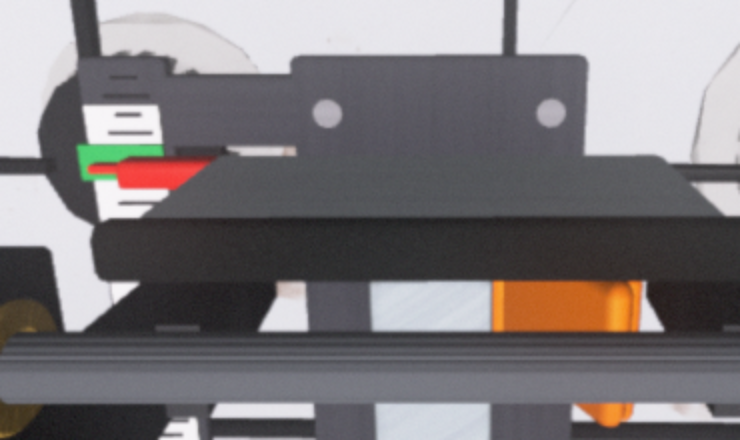

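The red tip lies inside the green band and the lever is open. I add 1 mm, centre the tool on the pinch, and pause before squeezing.

{"name": "servo_tool", "arguments": {"translation": [[0.001,-0.001,0],[0,-0.001,0],[0,0,0],[0,0,0],[0,0,0],[0,0,0]], "turn": [[0,0,0],[0,0,0],[0,0,0],[0,0,0],[0,0,0],[0,0,0]]}}

```text
clock: 7.02
tool_pos: [0.6185, -0.1061, 0.0377]
eef_rot: [0.922, 0.388, -0.0, 0.001]
contact_force: [-0.6, -6.3, 0.9]
opening: 1.005
finger_force: 2.2
```

```bash
python3 look.py
```

```text
7.025 tool [ 0.1402 -0.0047  0.0377] rot [ 0.001  0.001 -0.004] F [-5.  -3.9  0.9] 1.0048151553449705 2.2312878258526325
red [167.84474124 215.86310518] [136 209  61  16 599] [[0.1526, 0.0611, 0.0124], [0.1563, 0.0732, 0.0188], [0.1592, 0.0903, 0.0201]]
tip px 136 214.0 [0.1549 0.0944 0.01  ]
green [147.20114943 208.05172414] [130 203  44  18 348] [[0.1509, 0.0758, 0.0066], [0.1585, 0.0899, 0.0082], [0.1606, 0.0979, 0.0092]]
band [0.1576 0.089  0.008 ]
```

{"name": "servo_tool", "arguments": {"translation": [[0,0,0],[0,0,0],[0,0,0],[0,0,0],[0,0,0],[0,0,0]], "turn": [[0,0,0],[0,0,0],[0,0,0],[0,0,0],[0,0,0],[0,0,0]], "grip": 0, "grip_force": 35}}

```text
clock: 7.82
tool_pos: [0.6184, -0.1051, 0.0389]
eef_rot: [0.922, 0.388, 0.0, -0.0]
contact_force: [-3.4, -4.2, 10.4]
opening: 0.357
finger_force: 36.1
```

```bash
python3 look.py wrist5
```

```text
7.825 tool [ 0.1409 -0.0039  0.0389] rot [-0.    -0.    -0.004] F [-5.4 -0.5 10.4] 0.3565237631212293 36.0671221325174
red [170.61880342 215.42564103] [139 209  60  15 585] [[0.1531, 0.0614, 0.0126], [0.1568, 0.0731, 0.0188], [0.1597, 0.0905, 0.0201]]
tip px 139 213.5 [0.1554 0.0944 0.01  ]
green [148.01683502 209.13131313] [134 203  43  18 297] [[0.151, 0.0765, 0.004], [0.1585, 0.0915, 0.0082], [0.1604, 0.0995, 0.0094]]
band [0.1573 0.0903 0.008 ]
```

View pics/wrist5.png

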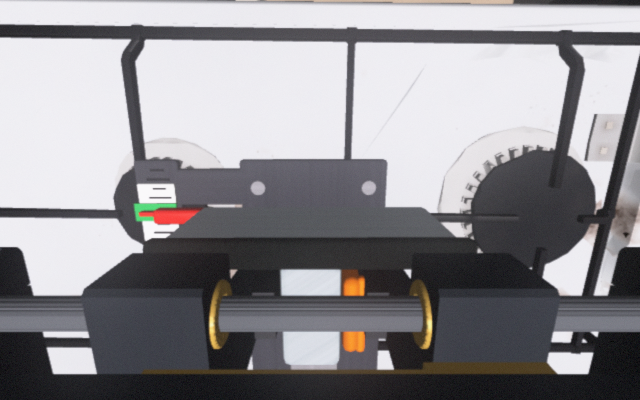

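The lever is now upright against the block at (354,310). The opening of 31.4 mm matches the 32 mm of block plus shut lever, and the pointer at (139,213) is over the band. I hold briefly and check again.

{"name": "servo_tool", "arguments": {"translation": [[0,0,0],[0,0,0],[0,0,0],[0,0,0]], "turn": [[0,0,0],[0,0,0],[0,0,0],[0,0,0]]}}

```text
clock: 8.38
tool_pos: [0.6186, -0.105, 0.0389]
eef_rot: [0.922, 0.388, 0.0, 0.0]
contact_force: [-4.2, -3.1, 9.9]
opening: 0.353
finger_force: 36.2
```

```bash
python3 look.py; python3 -c "
from h import *
print(r.finish_job())"
```

```text
8.375 tool [ 0.1411 -0.0039  0.0389] rot [ 0.    -0.001 -0.003] F [-5.1  0.8  9.9] 0.3525604137425264 36.19192563928664
red [170.67632027 215.42248722] [139 209  60  15 587] [[0.1533, 0.0613, 0.0124], [0.157, 0.0732, 0.0187], [0.1597, 0.0903, 0.0202]]
tip px 139 213.5 [0.1555 0.0943 0.01  ]
green [147.81493506 209.6038961 ] [133 203  44  19 308] [[0.1507, 0.0765, -0.0106], [0.1584, 0.0915, 0.0082], [0.1605, 0.1083, 0.0093]]
band [0.1571 0.0903 0.008 ]
the job is handed in; nothing more can be done
None
```

I handed the job in at about 8.4 s, with the pointer measured within about 1.5 mm of the middle of the green band and the lever shut and pinched against the block at 36 N; the hand-in did not report a verdict.

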